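# Load the leak-test fixture and hold its lid open

## Robot

A 7-joint arm with a two-finger parallel gripper is mounted at the origin on the work surface. World frame = base frame: x ahead of the robot, y to its left, z up, the work surface at z = 0. Lengths are in mm, angles in rad, forces in N, time in s.
With the tool pointing down it reaches from about 350 to 900 mm from the base axis. Payload 19.9 kg.
Tool frame: the origin (TCP) lies at the very end of the fingers, on their centre line; the grasp point (between the pads) lies 19 mm behind it; z points along the fingers, y is the line along which they close (so a half turn about z gives the same grasp; the last joint's range is limited). The gripper opens to 94 mm and grips with 3 to 60 N. Pads are 16 mm wide; open, the fingers measure 119 mm over their backs; the gripper's body (75 mm by 177 mm) begins 78 mm behind the grasp point.
Start: joints at [-1.371, 0.417, -0.01, 1.614, 0.005, 1.111, -0.053], TCP at [149.648, 606.798, 205.425] pointing down, gripper open.
Joint ranges: [-2.81, 2.81], [-0.39, 2.02], [-1.27, 1.25], [0.06, 2.57], [-1.19, 4.33], [0.19, 2], [-2.82, 2.82]. Speed limits (rad/s): [1.89, 1.89, 2.39, 2.39, 3.01, 3.01, 3.01].

## Interface

Orientations are given as a unit quaternion [x, y, z, w].
In Python, from station import * gives the robot as it stands. The module is installed in compiled form; this text tells all that it offers.
- The arm moves only by the shell command python3 -m inch 'ROWS' [FORCE]. ROWS is JSON, a list of rows, each a list of 3 entries, a list of its own where there are three numbers: the finger opening in mm, from 0 to 94, then the shift along the world's x, y, z as a fraction of full scale, then the turn, a rotation vector about the world's x, y, z as a fraction of full scale. A call has exactly 5 rows; each row is the pose to reach, as a shift and turn from the pose commanded when the call began; what a row does not reach only later rows make up. Full scale, the value 1, is 0.4 m for a shift and 0.5 rad for a turn. A row lasts 1/12 s, in which the tool goes at most 41.7 mm and 7.16 degrees, less where a joint would pass 70% of its speed; a pose out of reach is approached as far as the arm can. A call with a number of a shift or a turn outside -1 to 1 is refused whole. A call with a gripper value outside its range is refused whole. The fingers move at their own pace and stop on an object; FORCE is the grip in N (left out, the last holds). Time passes only in rows, so rows that repeat a pose let the fingers close, or fill a call up. It gives the time, the measured TCP pose, the force, the opening and the grip force at its end, in the units of the state.
- get_obs(): the state, without advancing time (a new reading comes with each control period).
- grab_frame(name): name is "side" or "top" or "wrist"; returns the picture (400x640x3 uint8, red, green, blue); there is no depth.
- get_calibration(name): a dict with "fx", "fy", "cx", "cy" (pixels), "world_to_cam" (4x4, takes a point from world to camera coordinates). Camera axes: x right, y down, z forward; pixel columns grow to the right and rows downward; lengths in mm; the calibration is good to about 2 mm. A picture is of the moment at which its call begins: read the wrist's pose just before it. get_calibration takes no time and is no camera call; for the wrist camera it gives the pose at the moment of the call.
- finish_job(): hands the job in; it is judged then, once.
The state is a dict: "time_s": time; "joint_pos": joint angles; "qvel": joint speeds; "joint_torque": joint torques, N m; "tcp_pos": TCP position; "ee_rot": TCP orientation; "ft_force": force on the tool from outside, world axes, zero at the start; "torque": the same for the moment, N m; "opening": finger opening in mm; "gripper_force": force on a finger pad.
Only numpy, scipy, OpenCV 4.12 (cv2) and the standard library are available. Lean on these libraries where they do the work, as an engineer would, in place of code of your own. Each camera call takes 0.05 s, during which the arm holds its last target. There are 200 camera calls.

## Task

With the lid still shut, slide the tray with its four brass couplings through the side mouth of the leak-test fixture until it is fully home against the back stop. Then raise the fixture's sprung lid with the fingers to 40 degrees open and keep holding it there, so that a colleague can connect the couplings: finish while holding the lid, without letting go. Keep the couplings standing in the tray and leave everything else on the bench where it is.

Things in the scene. Friction and masses are not known exactly. Their poses are not given: they have to be found in the camera images.
- fixture: The leak-test fixture: a grey steel frame without a floor, bolted to the bench, 170 x 170 mm, 85 mm tall, walls 16 mm; the bench is its floor. Origin: centre of its underside. -x side (towards the robot): front. +x side: lid hinge. +y side (robot's left): open mouth for the tray. -y side: closed, with a black valve block and brass port sticking out 50 mm.
- mouth (a point): Centre of the fixture's mouth, on the bench, in the outer +y face (85 mm from the fixture's origin); axes as the fixture's. The mouth is 138 mm wide in x and 71 mm high, under a 14 mm header bar. Two flared cheeks 40 mm tall stand outside it, widening from 138 mm clear at the face to 168 mm clear 27 mm out.
- back_stop (a point): Point on the bench at the middle of the back stop, which is the inner face of the fixture's -y wall, 69 mm from the fixture's origin; axes as the fixture's. Fully home, the tray's -y end touches it: the tray's origin is then 75 mm from here along +y (at y = +6 mm in the fixture's frame, x = 0 +-4 mm), its axes parallel to the fixture's.
- tray: The loose grey tray, 130 mm (x) by 150 mm (y), walls 4 mm thick and 28 mm tall, floor 4 mm, six pockets, about 0.3 kg (0.5 kg loaded), standing on the bench. Origin: centre of its underside. The end at -y goes into the fixture first. On the +y end an upright fin handle sticks out: 12 mm thick in x, from y = +75 to +136 mm, from z = 13 to 60 mm. The tray slides on the bench.
- tray_grip (a point): Point to grip on the tray's fin handle: 117 mm from the tray's origin along its +y, 45 mm above the bench (15 mm below the fin's top). Axes as the tray's.
- lid (a joint): Opening angle of the fixture's lid in rad: 0 shut (flat), growing as its front rises, limit 1.5. An aluminium frame with a clear window, 170 x 170 mm, 10 mm thick, about 0.4 kg. Weight and a spring (0.15 N m shut, 0.25 N m at 40 degrees) shut it whenever it is let go. Hinge axis: along the fixture's y, at x = +85 mm, z = 91 mm in the fixture's frame.
- lid_tab (a point): Middle of the lid's black tab, for pinching from above: shut, at x = -113 mm, y = 0, z = 95 mm in the fixture's frame; on the lid, 198 mm from the hinge axis and 4 mm above the lid's mid-plane. Axes: the fixture's when shut, turning with the lid. The tab is 14 mm thick in y, 28 mm tall, and sticks out 48 mm from the middle of the lid's front edge.
- coupling0: One of four brass couplings standing loose in the tray's pockets: hexagonal foot 30 mm across, 42 mm tall, 50 g. Origin: centre of its underside.
- coupling1: One of four brass couplings standing loose in the tray's pockets: hexagonal foot 30 mm across, 42 mm tall, 50 g. Origin: centre of its underside.
- coupling2: One of four brass couplings standing loose in the tray's pockets: hexagonal foot 30 mm across, 42 mm tall, 50 g. Origin: centre of its underside.
- coupling3: One of four brass couplings standing loose in the tray's pockets: hexagonal foot 30 mm across, 42 mm tall, 50 g. Origin: centre of its underside.
- screwdriver: Bystander: a screwdriver lying flat, origin at its middle. To be left where it is.
- wrench: Bystander: an open-ended wrench lying flat, origin at its middle. To be left where it is.
- spare: Bystander: a single spare coupling standing on the bench, like those in the tray. To be left where it is.
- mug: Bystander: a white mug, 76 mm across, 90 mm tall. To be left where it is.
- gauge: Bystander: a dial gauge lying on its back, 80 mm across, 28 mm thick, with a brass stem 35 mm long. To be left where it is.
- bottle: Bystander: a white bottle, 56 mm across, 130 mm tall. To be left where it is.
- parts_bin: Bystander: a small open bin, 100 x 80 mm, 50 mm tall. To be left where it is.

How it is judged:
By the outcome, as a careful person would: the job done as asked, in the order asked, and still so for the second after the job is handed in, while the arm keeps its last pose, push and grip.
It also fails if it takes over 64 s, if anything falls off the work surface, if the arm or the gripper's body presses on something with over 40 N, if the wrist force passes 120 N, or if a joint passes its speed limit or range.

## Working session

There is one attempt and no reset: what is moved stays moved. The work goes in short steps, Python scripts to look and compute and a shell command to move; the robot and the scene stay as the last step left them, time stands still between calls to the robot, and variables do not carry over. Pictures are saved under pics/ and viewed, at most 12 in all, crops included, and the job is handed in when it is done.

```bash
mkdir -p pics; python3 - <<'E'
from station import *
import cv2,json
o=get_obs();print(o)
for n in("top","side"):
    c=get_calibration(n);print(n,c)
    cv2.imwrite(f"pics/{n}0.png",grab_frame(n)[:,:,::-1])
E
```

```text
{'time_s': 0.0, 'joint_pos': array([-1.37050384,  0.41794724, -0.01030934,  1.61412422,  0.00474054,
        1.11067497, -0.05296932]), 'qvel': array([-0.00093033,  0.00112969,  0.00061683, -0.00113049,  0.00088013,
        0.0012218 ,  0.00081359]), 'joint_torque': array([ 2.11612005e-04, -8.51247954e+01,  6.38720356e-01, -4.26005709e+01,
       -4.87934053e-02,  1.85849651e-02,  7.79802122e-05]), 'tcp_pos': array([149.58916069, 606.48202664, 204.86294504]), 'ee_rot': array([ 1.20570903e-01,  9.92704557e-01, -5.65614816e-04, -7.99632359e-06]), 'ft_force': array([-0.50047824, -1.52566148, -1.04610217]), 'torque': array([-0.02185299,  0.04667204,  0.0059979 ]), 'gripper_force': 0.0, 'opening': 93.78752100573126}
top {'fx': 405.02117295098554, 'fy': 405.02117295098554, 'cx': 317.73119506284996, 'cy': 205.75798930487605, 'world_to_cam': array([[-6.06256824e-02, -9.98160482e-01,  4.23665208e-04,
        -6.04943836e+01],
       [-9.74751132e-01,  5.91124643e-02, -2.15327536e-01,
         6.04933954e+02],
       [ 2.14906393e-01, -1.34673469e-02, -9.76541793e-01,
         1.16205187e+03],
       [ 0.00000000e+00,  0.00000000e+00,  0.00000000e+00,
         1.00000000e+00]])}
side {'fx': 491.9131422853634, 'fy': 491.9131422853634, 'cx': 320.8166346456983, 'cy': 203.44093919988197, 'world_to_cam': array([[-9.85159814e-01, -1.70585635e-01, -1.89916057e-02,
         5.71031282e+02],
       [-7.87974328e-02,  5.47795498e-01, -8.32893184e-01,
         1.76077388e+02],
       [ 1.52483129e-01, -8.19036405e-01, -5.53107822e-01,
         1.09101435e+03],
       [ 0.00000000e+00,  0.00000000e+00,  0.00000000e+00,
         1.00000000e+00]])}
```

View pics/top0.png

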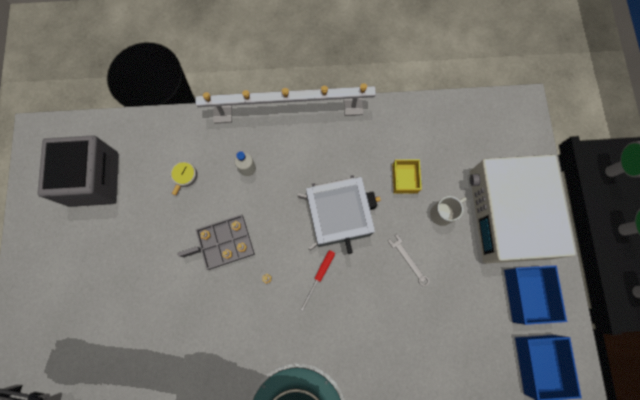

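View pics/side0.png

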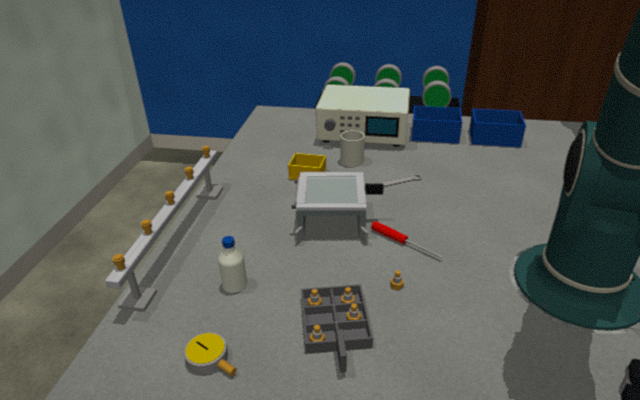

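The top view shows the fixture near (340,210), tab at (348,245), tray near (225,242) with its fin to the left at (188,252), and a screwdriver in front of the fixture. Side view: tray at (336,318), fixture at (332,200), spare at (397,280).

```bash
cat > h.py <<'E'
from station import *
import numpy as np, cv2
def ray(n,uv,z,c=None):
    c=c or get_calibration(n); T=c["world_to_cam"];R=T[:3,:3];t=T[:3,3]
    uv=np.atleast_2d(np.float64(uv)); d=np.c_[(uv[:,0]-c["cx"])/c["fx"],(uv[:,1]-c["cy"])/c["fy"],np.ones(len(uv))]@R
    o=-R.T@t; return o+d*((z-o[2])/d[:,2])[:,None]
def proj(n,P,c=None):
    c=c or get_calibration(n); T=c["world_to_cam"];p=np.atleast_2d(P)@T[:3,:3].T+T[:3,3]
    return np.c_[c["fx"]*p[:,0]/p[:,2]+c["cx"],c["fy"]*p[:,1]/p[:,2]+c["cy"]]
E
python3 - <<'E'
from h import *
a=cv2.imread("pics/top0.png")
crop=a[160:300,165:385]; b=cv2.resize(crop,None,fx=3.6,fy=3.6,interpolation=cv2.INTER_CUBIC)
cv2.imwrite("pics/crop1.png",b)
g=cv2.cvtColor(a,cv2.COLOR_BGR2GRAY)
hsv=cv2.cvtColor(a,cv2.COLOR_BGR2HSV)
print(g[200:215,290:390:4])
print(g[225:260:3,170:262:4])
E
```

```text
[[140 140 133 125  88 178 172 153 154 155 154 154 154 155 154 155 154 143
  179 169  34  36 130 139 141]
 [140 138 136 128 100 178 175 154 154 154 153 155 153 153 155 155 154 144
  175 172  37  35 121 139 142]
 [140 137 135 130 106 177 177 155 154 154 154 154 154 154 154 155 154 144
  171 174  39  34 127 140 140]
 [140 136 137 134 111 173 178 154 154 154 154 154 154 154 154 155 154 145
  168 178  38  35 131 140 140]
 [141 137 139 137 113 166 179 154 154 154 155 154 154 154 153 155 154 146
  167 180  39  36 127 140 140]
 [140 138 138 141 117 163 180 154 154 154 154 154 155 154 155 156 154 147
  163 180  40  32 124 142 140]
 [142 139 137 139 119 161 180 154 154 155 155 155 153 154 154 154 155 148
  154 181  49  25 128 141 141]
 [141 141 138 139 123 158 181 154 155 154 154 154 153 154 153 155 154 150
  146 181  54  25 134 141 139]
 [142 142 139 139 130 143 181 154 154 154 155 155 154 154 154 153 155 150
  144 181  58  52 138 141 140]
 [141 141 139 139 134 127 181 156 154 154 155 154 155 154 155 154 155 151
  147 181  84  93 140 140 140]
 [140 141 138 139 135 118 181 155 154 154 154 154 
[... 940 characters left out ...]
 83 105 124 141 141]
 [139 141 141 143 142 142 141 121 104 103 113 114 103 115 110  89  84 107
  115 117  99 140 139]
 [140 141 141 142 142 141 140 133  96 115 113 115 102  80  95 109  90 129
  141 117  97 141 138]
 [141 142 142 141 140 141 128 116  73 114  98  81  83 109 115 116 101 146
  134 113 111 140 138]
 [143 142 142 138 126 117 113  71  87  85 102 112 103 115 132 120 113 137
  120 104 118 128 140]
 [141 141 123 115 110  83  55  76  93 113 116 116 112 127 142 131 116 106
  107 115 118 108 139]
 [138 143 122  75  58  85 124 129 116 105 114 117 115 117 131 132 116  94
  117 108  88 119 141]
 [143 141 143 134 128 134 130 132 131  86 115 116 117  84 121 104 115  96
   90 114 128 136 140]]
```

View pics/crop1.png

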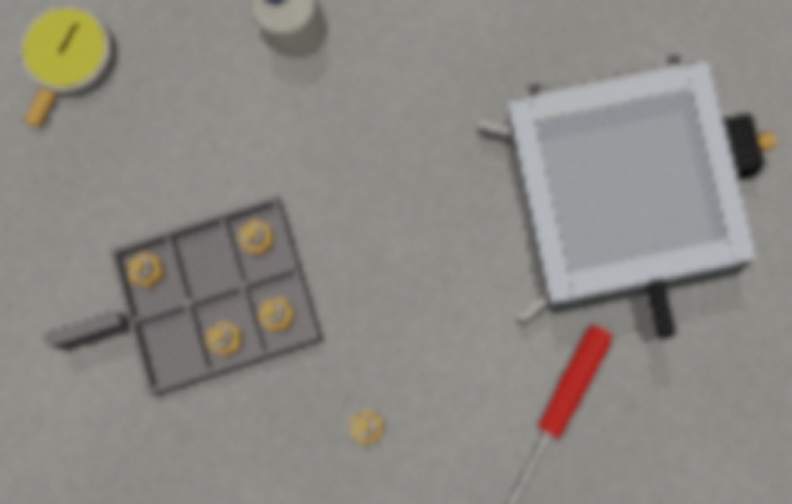

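The crop shows lid corners (510,103),(708,64),(752,260),(553,308), tray corners (114,250),(280,199),(322,340),(155,394), fin from (130,322) to (48,337), tab end (668,335).

```bash
python3 - <<'E'
from h import *
a=cv2.imread("pics/top0.png"); g=cv2.cvtColor(a,cv2.COLOR_BGR2GRAY)
def rect(m,z):
    cs,_=cv2.findContours(m,cv2.RETR_EXTERNAL,cv2.CHAIN_APPROX_NONE); c=max(cs,key=cv2.contourArea)[:,0,:]
    P=ray("top",c,z)[:,:2]; r=cv2.minAreaRect(P.astype(np.float32)); return r
roi=np.zeros_like(g); roi[165:255,295:385]=1
m=((g>147)*roi).astype(np.uint8); m=cv2.morphologyEx(m,cv2.MORPH_OPEN,np.ones((5,5)))
print("lid",rect(m,96))
roi[:]=0; roi[205:285,190:262]=1
m=((g<120)*roi).astype(np.uint8)
m=cv2.morphologyEx(m,cv2.MORPH_CLOSE,np.ones((5,5)));m=cv2.morphologyEx(m,cv2.MORPH_OPEN,np.ones((13,13)))
print("tray",rect(m,28))
full=lambda p:np.array([165,160])+np.float64(p)/3.6-.36
def rep(n,p,z,nx):
    P=ray("top",full(p),z)[:,:2]; print(n,P.round(1).tolist(),"c",P.mean(0).round(1),[np.linalg.norm(P[i]-P[i-1]).round(1) for i in range(4)])
    e=(P[0]+P[1]-P[2]-P[3]);print(" ang far-near",np.degrees(np.arctan2(e[1],e[0])).round(2)); e=(P[0]+P[3]-P[1]-P[2]);print(" ang left-right",np.degrees(np.arctan2(e[1],e[0])).round(2)-90)
rep("lid",[(510,103),(708,64),(752,260),(553,308)],96,0)
rep("tray",[(114,250),(280,199),(322,340),(155,394)],28,0)
print("fin top ends",ray("top",full([(128,316),(46,335)]),60).round(1))
print("tab",ray("top",full([(657,284),(668,336)]),105).round(1))
print("screw",ray("top",full([(600,330),(548,432),(512,500)]),15).round(1))
print("spare",ray("top",full([(367,428)]),20).round(1))
E
```

```text
lid ((580.737060546875, -161.56228637695312), (173.14822387695312, 171.55169677734375), 8.683972358703613)
tray ((507.8603820800781, 198.77992248535156), (141.38075256347656, 148.01087951660156), 0.13572639226913452)
lid [[649.0, -65.8], [672.6, -232.5], [505.9, -254.2], [476.8, -91.0]] c [ 576.1 -160.9] [np.float64(174.0), np.float64(168.3), np.float64(168.1), np.float64(165.8)]
 ang far-near 7.89
 ang left-right 9.079999999999998
tray [[557.6, 281.2], [593.6, 138.2], [469.7, 105.2], [433.0, 246.4]] c [513.4 192.7] [np.float64(129.4), np.float64(147.5), np.float64(128.2), np.float64(145.9)]
 ang far-near 15.26
 ang left-right 14.36
fin top ends [[495.8 260.1  60. ]
 [484.2 327.6  60. ]]
tab [[ 489.9 -175.2  105. ]
 [ 447.9 -180.8  105. ]]
screw [[ 465.2 -130.8   15. ]
 [ 382.1  -81.2   15. ]
 [ 328.1  -47.8   15. ]]
spare [[394.4  70.6  20. ]]
```

```bash
python3 -m inch '[[94,[0.055,-0.05,-0.005],[0,0,-0.14]],[94,[0.11,-0.10,-0.01],[0,0,-0.28]],[94,[0.165,-0.15,-0.015],[0,0,-0.42]],[94,[0.22,-0.2,-0.02],[0,0,-0.56]],[94,[0.275,-0.25,-0.025],[0,0,-0.71]]]'
python3 -m inch '[[94,[0.055,-0.05,-0.005],[0,0,-0.14]],[94,[0.11,-0.10,-0.01],[0,0,-0.28]],[94,[0.165,-0.15,-0.015],[0,0,-0.42]],[94,[0.22,-0.2,-0.02],[0,0,-0.56]],[94,[0.275,-0.25,-0.025],[0,0,-0.71]]]'
python3 -m inch '[[94,[0.055,-0.05,-0.005],[0,0,-0.14]],[94,[0.11,-0.10,-0.01],[0,0,-0.28]],[94,[0.165,-0.15,-0.015],[0,0,-0.42]],[94,[0.22,-0.2,-0.02],[0,0,-0.56]],[94,[0.275,-0.25,-0.025],[0,0,-0.71]]]'
python3 - <<'E'
from h import *
import pickle
o=get_obs();c=get_calibration("wrist");a=grab_frame("wrist")
print(o['tcp_pos'],o['ee_rot'],o['joint_pos'])
cv2.imwrite("pics/w1.png",a[:,:,::-1]);pickle.dump(c,open("w1.pkl","wb"))
E
```

```text
time_s: 0.52
tcp_pos: [260.4, 505.5, 195.1]
ee_rot: [0.296, 0.955, -0.0, -0.0]
ft_force: [0.6, 0.6, 0.3]
opening: 94.2
gripper_force: 0.0
time_s: 0.93
tcp_pos: [370.4, 405.6, 185.2]
ee_rot: [0.46, 0.888, -0.0, -0.0]
ft_force: [-0.2, 0.2, 0.1]
opening: 93.5
gripper_force: 0.0
time_s: 1.35
tcp_pos: [480.4, 305.6, 175.2]
ee_rot: [0.609, 0.793, -0.0, -0.0]
ft_force: [0.7, 0.5, 0.1]
opening: 93.5
gripper_force: 0.0
[480.41154861 305.61555754 175.19626648] [ 6.09148776e-01  7.93055944e-01 -1.92510237e-04 -4.06551702e-05] [-0.90489475  0.36432977  0.35526279  1.7961249  -0.14706695  1.007396
 -0.231384  ]
```

View pics/w1.png

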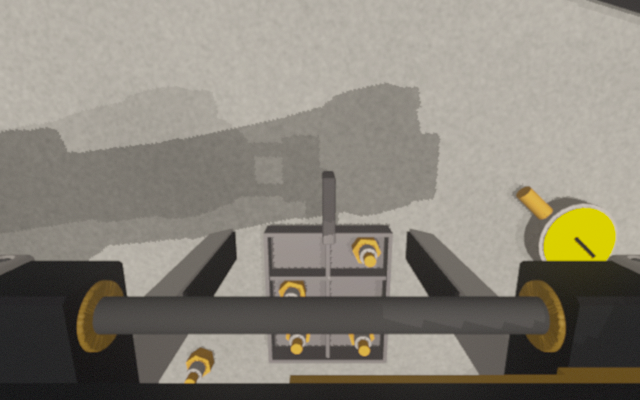

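The fin's top runs from (328,173) to about (328,240); the tray's +y rim corners are at (265,228) and (390,227); all couplings stand.

```bash
python3 - <<'E'
from h import *
import pickle
c=pickle.load(open("w1.pkl","rb"))
f=ray(0,[(322,173),(335,173),(323,238),(335,238)],60,c);print("fin",f.round(1))
d=f[:2].mean(0)-f[2:].mean(0);print(np.linalg.norm(d[:2]),np.degrees(np.arctan2(-d[0],d[1])))
r=ray(0,[(265,227),(391,226),(268,361),(388,360)],28,c);print("rim",r.round(1),np.linalg.norm(r[1]-r[0]),np.linalg.norm(r[2]-r[0]))
e=r[1]-r[0];print(np.degrees(np.arctan2(e[1],e[0])), r.mean(0))
a=np.radians(14.8);u=np.array([-np.sin(a),np.cos(a)]); print("grip from rim",r[:2].mean(0)[:2]+42*u,"from fin end",f[:2].mean(0)[:2]-19*u)
E
```

```text
fin [[475.2 329.   60. ]
 [486.  331.9  60. ]
 [491.4 272.1  60. ]
 [501.9 274.9  60. ]]
59.07893151741458 15.717764516446815
rim [[435.7 257.8  28. ]
 [556.5 291.2  28. ]
 [473.1 109.2  28. ]
 [599.8 144.3  28. ]] 125.24780353322346 153.28661203900083
15.453031522450093 [516.26362746 200.62567981  28.        ]
grip from rim [485.37859994 315.11635023] from fin end [485.47585951 312.04708796]
```

```bash
python3 -m inch '[[94,[0.005,0.01,-0.075],[0,0,0]],[94,[0.01,0.0125,-0.15],[0,0,0]],[94,[0.01,0.0125,-0.225],[0,0,0]],[94,[0.01,0.0125,-0.3],[0,0,0]],[94,[0.01,0.0125,-0.37],[0,0,0]]]'
python3 -m inch '[[50,[0,0,0],[0,0,0]],[30,[0,0,0],[0,0,0]],[10,[0,0,0],[0,0,0]],[0,[0,0,0],[0,0,0]],[0,[0,0,0],[0,0,0]]]' 30
python3 -m inch '[[0,[0,0,0],[0,0,0]],[0,[0,0,0],[0,0,0]],[0,[0,0,0],[0,0,0]],[0,[0,0,0],[0,0,0]],[0,[0,0,0],[0,0,0]]]' 30
```

```text
time_s: 1.82
tcp_pos: [483.1, 311.7, 25.6]
ee_rot: [0.608, 0.794, -0.0, -0.0]
ft_force: [0.4, 0.3, 0.6]
opening: 94.2
gripper_force: 0.0
time_s: 2.23
tcp_pos: [484.4, 312.4, 29.1]
ee_rot: [0.608, 0.794, 0.001, 0.0]
ft_force: [-0.2, -0.4, 0.3]
opening: 64.1
gripper_force: 0.0
time_s: 2.65
tcp_pos: [483.7, 311.8, 27.5]
ee_rot: [0.608, 0.794, 0.0, 0.0]
ft_force: [-0.4, -0.2, 0.2]
opening: 30.8
gripper_force: 0.0
```

```bash
python3 -m inch '[[0,[0,0,0],[0,0,0]],[0,[0,0,0],[0,0,0]],[0,[0,0,0],[0,0,0]],[0,[0,0,0],[0,0,0]],[0,[0,0,0],[0,0,0]]]' 30
python3 - <<'E'
from h import *
import pickle
o=get_obs();print(o['tcp_pos'],o['opening'],o['gripper_force'],o['ft_force'])
for n in("side","top"): cv2.imwrite(f"pics/{n}1.png",grab_frame(n)[:,:,::-1])
a=cv2.imread("pics/side1.png");s=cv2.imread("pics/side0.png")
b=cv2.resize(a[150:400,180:500],None,fx=2.4,fy=2.4,interpolation=cv2.INTER_CUBIC);cv2.imwrite("pics/s1c.png",b)
E
```

```text
time_s: 3.07
tcp_pos: [483.8, 311.8, 27.4]
ee_rot: [0.608, 0.794, 0.0, 0.0]
ft_force: [0.8, 0.0, -1.5]
opening: 12.0
gripper_force: 30.0
[483.77158596 311.82827557  27.39785236] 12.007918591178415 29.99474287033081 [ 0.82313867  0.02248099 -1.50717354]
```

View pics/s1c.png

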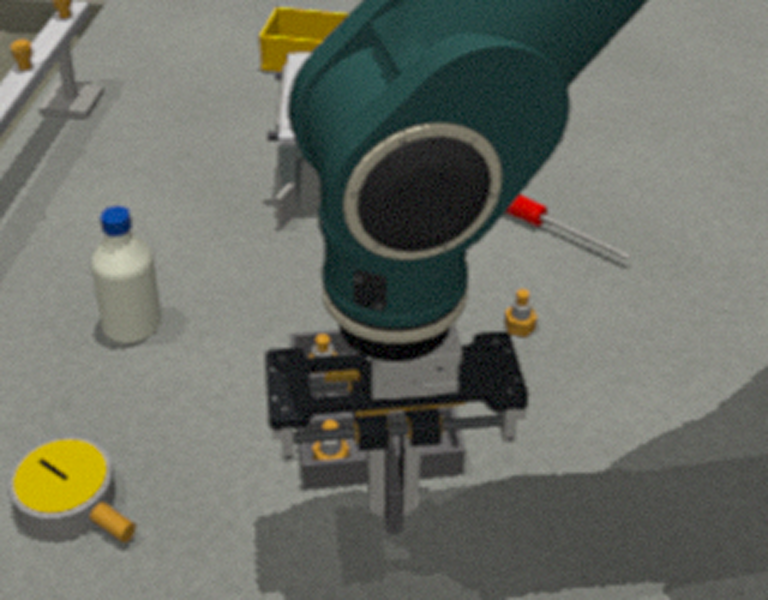

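The fin is gripped (12.0 mm, 30 N), and the couplings stand; bystanders are clear of the path. I'll slide to the mouth now.

```bash
python3 -m inch '[[0,[0.003,-0.01,0],[0,0,-0.01]],[0,[0.008,-0.03,0],[0,0,-0.02]],[0,[0.014,-0.05,0],[0,0,-0.03]],[0,[0.02,-0.07,0],[0,0,-0.04]],[0,[0.027,-0.09,0],[0,0,-0.05]]]' 30
python3 -m inch '[[0,[0.006,-0.02,0],[0,0,-0.01]],[0,[0.012,-0.04,0],[0,0,-0.02]],[0,[0.018,-0.06,0],[0,0,-0.03]],[0,[0.024,-0.08,0],[0,0,-0.04]],[0,[0.03,-0.1,0],[0,0,-0.055]]]' 30
python3 -m inch '[[0,[0.006,-0.02,0],[0,0,-0.01]],[0,[0.012,-0.04,0],[0,0,-0.02]],[0,[0.018,-0.06,0],[0,0,-0.03]],[0,[0.024,-0.08,0],[0,0,-0.04]],[0,[0.03,-0.1,0],[0,0,-0.055]]]' 30
python3 -m inch '[[0,[0.006,-0.02,0],[0,0,-0.01]],[0,[0.012,-0.04,0],[0,0,-0.02]],[0,[0.018,-0.06,0],[0,0,-0.03]],[0,[0.024,-0.08,0],[0,0,-0.04]],[0,[0.03,-0.1,0],[0,0,-0.055]]]' 30
python3 - <<'E'
from h import *
import pickle
o=get_obs();c=get_calibration("wrist");a=grab_frame("wrist")
print(o['tcp_pos'],o['ee_rot'],o['ft_force'])
cv2.imwrite("pics/w2.png",a[:,:,::-1]);pickle.dump(c,open("w2.pkl","wb"))
t=grab_frame("top")[:,:,::-1]; cv2.imwrite("pics/top2.png",t)
cr=lambda a:cv2.resize(a[140:300,200:400],(800,640),interpolation=cv2.INTER_CUBIC)[:560]
cv2.imwrite("pics/t2c.png",cr(t))
E
```

```text
time_s: 3.58
tcp_pos: [494.6, 274.5, 27.4]
ee_rot: [0.618, 0.786, -0.0, -0.0]
ft_force: [-0.1, 2.1, -1.2]
opening: 12.0
gripper_force: 30.0
time_s: 4.0
tcp_pos: [506.7, 234.9, 27.4]
ee_rot: [0.629, 0.778, -0.0, -0.0]
ft_force: [-0.2, 1.7, -1.0]
opening: 11.7
gripper_force: 30.0
time_s: 4.42
tcp_pos: [518.7, 195.0, 27.4]
ee_rot: [0.639, 0.769, -0.0, -0.0]
ft_force: [-0.3, 1.4, -2.4]
opening: 11.8
gripper_force: 30.0
time_s: 4.83
tcp_pos: [530.7, 155.0, 27.4]
ee_rot: [0.65, 0.76, -0.0, -0.0]
ft_force: [-0.3, 2.2, -1.3]
opening: 11.8
gripper_force: 30.0
[530.68316767 154.99191201  27.43435809] [ 6.49848497e-01  7.60063766e-01 -3.80067679e-05 -9.30010671e-06] [-0.29801345  2.19685525 -1.30874518]
```

View pics/t2c.png

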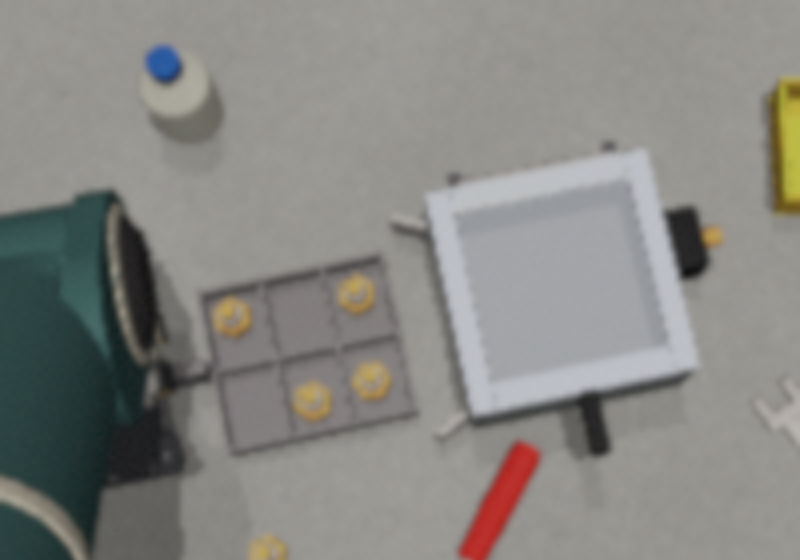

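The tray corners are at (205,293),(380,257),(416,412),(234,453) in this 4x crop; lid corners (427,194),(648,151),(695,365),(472,418); cheek tips (392,220),(437,435). All four couplings stand.

```bash
python3 - <<'E'
from h import *
import pickle
full=lambda p:np.array([200,140])+np.float64(p)/4-.375
g=cv2.GaussianBlur(cv2.imread("pics/top2.png",0),(3,3),0).astype(float)
from scipy.ndimage import map_coordinates
def edge(p,q,sign=0,w=3):
    # strongest gradient across the line p-q; returns fitted line endpoints
    p,q=full(p),full(q);d=(q-p)/np.linalg.norm(q-p);n=np.array([-d[1],d[0]]);pts=[]
    s=np.arange(-w,w+.01,.1)
    for t in np.linspace(.1,.9,40):
        c=p+t*(q-p);xy=c+s[:,None]*n;v=map_coordinates(g,[xy[:,1],xy[:,0]],order=1)
        gr=np.gradient(v);k=np.argmax(abs(gr) if sign==0 else sign*gr);pts.append(xy[k])
    pts=np.float32(pts);vx,vy,x,y=cv2.fitLine(pts,cv2.DIST_HUBER,0,.01,.01).ravel()
    return np.array([x,y]),np.array([vx,vy])
def inter(a,b):
    t=np.linalg.solve(np.c_[a[1],-b[1]],b[0]-a[0]);return a[0]+t[0]*a[1]
def quad(cs,z,name,sign):
    L=[edge(cs[i],cs[(i+1)%4],sign) for i in range(4)]
    C=np.array([inter(L[i-1],L[i]) for i in range(4)]);P=ray("top",C,z)[:,:2]
    print(name,P.round(1).tolist(),"c",P.mean(0).round(1),[np.linalg.norm(P[i]-P[(i+1)%4]).round(1) for i in range(4)])
    for i in range(4):
        e=P[(i+1)%4]-P[i];print("  ang",((np.degrees(np.arctan2(e[1],e[0]))+45)%90-45).round(2),end="")
    print();return P
# corners in order: far-left, far-right, near-right, near-left ; inner side = +n (image, clockwise)
quad([(427,194),(648,151),(695,365),(472,418)],96,"lid",+1)
quad([(205,293),(380,257),(416,412),(234,453)],28,"tray",-1)
print("cheeks",ray("top",full([(392,220),(437,435)]),40))
E
```

```text
lid [[650.9, -63.5], [676.9, -232.9], [506.2, -257.6], [480.4, -90.0]] c [ 578.6 -161. ] [np.float64(171.4), np.float64(172.5), np.float64(169.6), np.float64(172.5)]
  ang 8.73  ang 8.23  ang 8.74  ang 8.83
tray [[599.3, 117.7], [621.8, -28.7], [490.9, -49.5], [467.2, 96.8]] c [544.8  34.1] [np.float64(148.1), np.float64(132.5), np.float64(148.2), np.float64(133.8)]
  ang 8.72  ang 9.05  ang 9.21  ang 9.0
cheeks [[645.11468805 -37.00105466  40.        ]
 [475.62141267 -62.61873506  40.        ]]
```

View pics/w2.png

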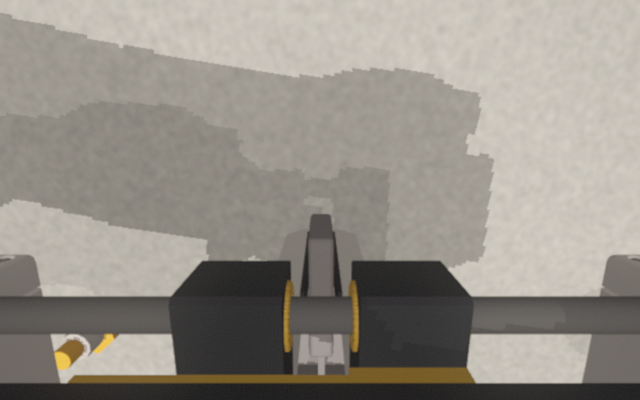

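```bash
python3 -m inch '[[0,[0.004,-0.014,0],[0,0,-0.002]],[0,[0.008,-0.029,0],[0,0,-0.004]],[0,[0.012,-0.044,0],[0,0,-0.006]],[0,[0.016,-0.059,0],[0,0,-0.008]],[0,[0.019,-0.073,0],[0,0,-0.01]]]' 30
python3 -m inch '[[0,[0.001,-0.01,0],[0,0,0]],[0,[0.003,-0.02,0],[0,0,0]],[0,[0.0045,-0.03,0],[0,0,0]],[0,[0.006,-0.04,0],[0,0,0]],[0,[0.0075,-0.05,0],[0,0,0]]]' 30
python3 - <<'E'
from h import *
o=get_obs();print(o['tcp_pos'],o['ft_force'],o['torque'])
t=grab_frame("top")[:,:,::-1]; cv2.imwrite("pics/top3.png",t)
cv2.imwrite("pics/t3c.png",cv2.resize(t[170:270,240:380],(784,560),interpolation=cv2.INTER_CUBIC))
E
```

```text
time_s: 5.35
tcp_pos: [538.2, 125.9, 27.4]
ee_rot: [0.652, 0.759, -0.0, 0.0]
ft_force: [-1.2, 1.5, -1.4]
opening: 11.8
gripper_force: 30.0
time_s: 5.77
tcp_pos: [541.1, 106.3, 27.4]
ee_rot: [0.651, 0.759, -0.0, -0.0]
ft_force: [0.4, 2.4, -1.3]
opening: 12.2
gripper_force: 30.0
[541.05872133 106.32067425  27.42501477] [ 0.39115109  2.42040815 -1.34682324] [ 0.36394481  0.09148348 -0.03180345]
```

View pics/t3c.png

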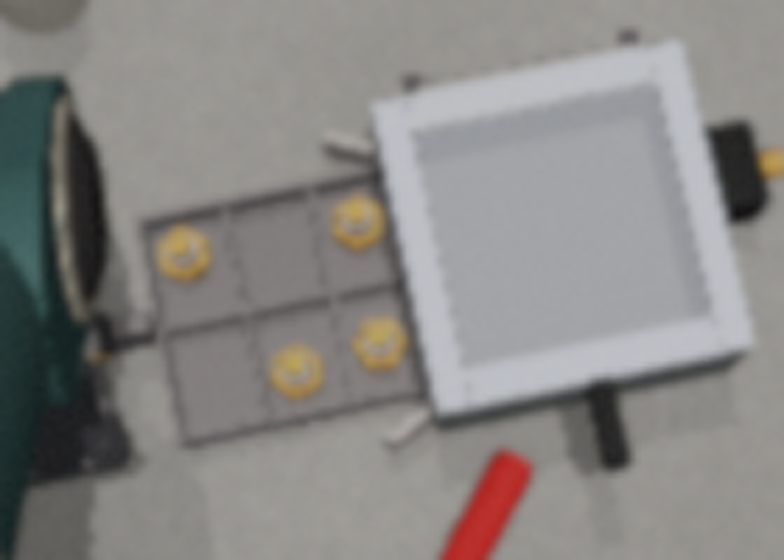

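The tray sits centred between the cheeks (edges at (380,175) and (425,393)), with no contact force. Continue in.

```bash
for i in 1; do
python3 -m inch '[[0,[0.003,-0.02,0],[0,0,0]],[0,[0.006,-0.04,0],[0,0,0]],[0,[0.009,-0.06,0],[0,0,0]],[0,[0.012,-0.08,0],[0,0,0]],[0,[0.015,-0.099,0],[0,0,0]]]' 30
done
python3 -m inch '[[0,[0.003,-0.02,0],[0,0,0]],[0,[0.006,-0.04,0],[0,0,0]],[0,[0.009,-0.06,0],[0,0,0]],[0,[0.012,-0.08,0],[0,0,0]],[0,[0.015,-0.099,0],[0,0,0]]]' 30
```

```text
time_s: 6.23
tcp_pos: [547.1, 65.8, 27.4]
ee_rot: [0.652, 0.758, -0.0, 0.0]
ft_force: [-0.2, 1.9, -1.6]
opening: 11.8
gripper_force: 30.0
time_s: 6.65
tcp_pos: [553.1, 26.5, 27.4]
ee_rot: [0.652, 0.759, -0.0, -0.0]
ft_force: [-0.5, 2.3, -1.1]
opening: 12.0
gripper_force: 30.0
```

Remaining is about 62–67 mm; 45 mm next, then creep to contact.

```bash
python3 -m inch '[[0,[0.003,-0.02,0],[0,0,0]],[0,[0.006,-0.04,0],[0,0,0]],[0,[0.009,-0.06,0],[0,0,0]],[0,[0.012,-0.08,0],[0,0,0]],[0,[0.015,-0.099,0],[0,0,0]]]' 30
python3 -m inch '[[0,[0.001,-0.005,0],[0,0,0]],[0,[0.002,-0.01,0],[0,0,0]],[0,[0.002,-0.015,0],[0,0,0]],[0,[0.003,-0.02,0],[0,0,0]],[0,[0.004,-0.025,0],[0,0,0]]]' 30
python3 -m inch '[[0,[0.0005,-0.003,0],[0,0,0]],[0,[0.001,-0.006,0],[0,0,0]],[0,[0.0015,-0.009,0],[0,0,0]],[0,[0.002,-0.012,0],[0,0,0]],[0,[0.002,-0.015,0],[0,0,0]]]' 30
```

```text
time_s: 7.07
tcp_pos: [559.1, -13.1, 27.4]
ee_rot: [0.652, 0.759, -0.0, -0.0]
ft_force: [-0.0, 1.9, -1.5]
opening: 11.9
gripper_force: 30.0
time_s: 7.48
tcp_pos: [560.7, -22.0, 27.4]
ee_rot: [0.651, 0.759, 0.0, -0.0]
ft_force: [-0.3, 2.5, -1.8]
opening: 11.6
gripper_force: 30.0
time_s: 7.9
tcp_pos: [561.5, -28.3, 27.4]
ee_rot: [0.652, 0.759, -0.0, -0.0]
ft_force: [-0.2, 2.4, -2.0]
opening: 12.2
gripper_force: 30.0
```

```bash
python3 -m inch '[[0,[0.0005,-0.002,0],[0,0,0]],[0,[0.001,-0.004,0],[0,0,0]],[0,[0.001,-0.006,0],[0,0,0]],[0,[0.001,-0.008,0],[0,0,0]],[0,[0.0015,-0.01,0],[0,0,0]]]' 30
python3 -m inch '[[0,[0.0005,-0.002,0],[0,0,0]],[0,[0.001,-0.004,0],[0,0,0]],[0,[0.001,-0.006,0],[0,0,0]],[0,[0.001,-0.008,0],[0,0,0]],[0,[0.0015,-0.01,0],[0,0,0]]]' 30
python3 -m inch '[[0,[0.0005,-0.002,0],[0,0,0]],[0,[0.001,-0.004,0],[0,0,0]],[0,[0.001,-0.006,0],[0,0,0]],[0,[0.001,-0.006,0],[0,0,0]],[0,[0.001,-0.006,0],[0,0,0]]]' 30
```

```text
time_s: 8.32
tcp_pos: [562.1, -32.3, 27.4]
ee_rot: [0.652, 0.759, -0.0, -0.0]
ft_force: [-1.0, 2.5, -2.2]
opening: 11.7
gripper_force: 30.0
time_s: 8.73
tcp_pos: [562.7, -36.3, 27.4]
ee_rot: [0.652, 0.759, -0.0, -0.0]
ft_force: [-0.3, 1.7, -0.2]
opening: 12.1
gripper_force: 30.0
time_s: 9.15
tcp_pos: [563.4, -36.7, 27.6]
ee_rot: [0.651, 0.759, 0.001, -0.001]
ft_force: [0.1, 13.2, 0.8]
opening: 11.9
gripper_force: 30.0
```

```bash
python3 -m inch '[[0,[0.0003,-0.002,0],[0,0,0]],[0,[0.0005,-0.003,0],[0,0,0]],[0,[0.0005,-0.003,0],[0,0,0]],[0,[0.0005,-0.003,0],[0,0,0]],[0,[0.0005,-0.003,0],[0,0,0]]]' 30
python3 - <<'E'
from h import *
o=get_obs();print(o['tcp_pos'],o['ft_force'],o['torque'])
for n in("top","side"):
    t=grab_frame(n)[:,:,::-1]; cv2.imwrite(f"pics/{n}4.png",t)
a=cv2.imread("pics/top4.png")[170:270,240:380];b=cv2.imread("pics/side4.png")[130:280,230:440]
cv2.imwrite("pics/c4.png",np.vstack([cv2.resize(a,(420,300),interpolation=2),cv2.resize(b,(420,300),interpolation=2)]))
E
```

```text
time_s: 9.57
tcp_pos: [563.5, -36.8, 27.5]
ee_rot: [0.651, 0.759, 0.001, -0.001]
ft_force: [-1.7, 17.8, 1.9]
opening: 11.7
gripper_force: 30.0
[563.48044753 -36.75050561  27.51307143] [-1.65734845 17.82775999  1.86939875] [ 3.67240428  0.19871709 -0.15195087]
```

View pics/c4.png

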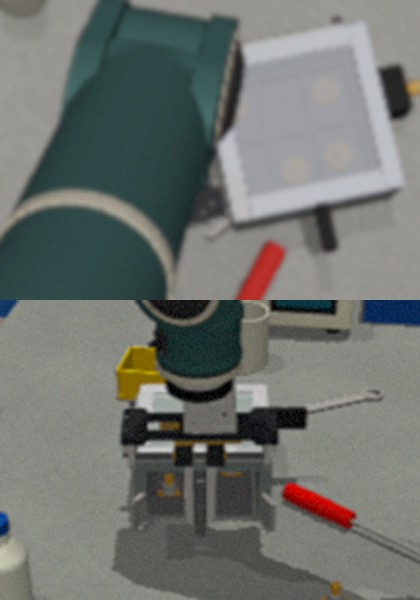

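The tray is inside: the couplings stand visible through the window, and the push shows solid contact (18 N) at the expected depth. Release, rise straight up.

```bash
python3 -m inch '[[40,[0,0.004,0],[0,0,0]],[40,[0,0.004,0],[0,0,0]],[40,[0,0.004,0],[0,0,0]],[40,[0,0.004,0],[0,0,0]],[40,[0,0.004,0],[0,0,0]]]'
python3 -m inch '[[40,[0,0,0.05],[0,0,0]],[40,[0,0,0.12],[0,0,0]],[40,[0,0,0.2],[0,0,0]],[40,[0,0,0.28],[0,0,0]],[40,[0,0,0.36],[0,0,0]]]'
python3 - <<'E'
from h import *
o=get_obs();print(o['tcp_pos'],o['ee_rot'],o['joint_pos'])
E
```

```text
time_s: 10.08
tcp_pos: [563.3, -38.6, 27.4]
ee_rot: [0.652, 0.758, -0.0, 0.0]
ft_force: [0.2, -0.6, -0.8]
opening: 39.3
gripper_force: 0.0
time_s: 10.5
tcp_pos: [562.9, -38.6, 172.9]
ee_rot: [0.652, 0.758, -0.0, 0.0]
ft_force: [0.7, 1.3, 0.7]
opening: 39.7
gripper_force: 0.0
[562.93029708 -38.60352226 172.93818328] [ 6.51789653e-01  7.58399766e-01 -2.05972689e-04  2.08091275e-05] [-0.31793806  0.36370077  0.41330294  1.81257696 -0.17014641  1.00044733
  0.31449475]
```

```bash
python3 -m inch '[[40,[-0.012,-0.017,0],[0,0,-0.157]],[40,[-0.024,-0.034,0],[0,0,-0.314]],[40,[-0.035,-0.051,0],[0,0,-0.471]],[40,[-0.047,-0.068,0],[0,0,-0.628]],[40,[-0.058,-0.086,0],[0,0,-0.785]]]'
python3 -m inch '[[40,[-0.012,-0.017,0],[0,0,-0.157]],[40,[-0.024,-0.034,0],[0,0,-0.314]],[40,[-0.035,-0.051,0],[0,0,-0.471]],[40,[-0.047,-0.068,0],[0,0,-0.628]],[40,[-0.058,-0.086,0],[0,0,-0.785]]]'
python3 -m inch '[[40,[-0.012,-0.017,0],[0,0,-0.157]],[40,[-0.024,-0.034,0],[0,0,-0.314]],[40,[-0.035,-0.051,0],[0,0,-0.471]],[40,[-0.047,-0.068,0],[0,0,-0.628]],[40,[-0.058,-0.086,0],[0,0,-0.785]]]'
python3 -m inch '[[40,[-0.012,-0.017,0],[0,0,-0.157]],[40,[-0.024,-0.034,0],[0,0,-0.314]],[40,[-0.035,-0.051,0],[0,0,-0.471]],[40,[-0.047,-0.068,0],[0,0,-0.628]],[40,[-0.058,-0.086,0],[0,0,-0.785]]]'
python3 - <<'E'
from h import *
import pickle
o=get_obs();c=get_calibration("wrist");a=grab_frame("wrist")
print(o['tcp_pos'],o['ee_rot'],o['joint_pos'])
cv2.imwrite("pics/w5.png",a[:,:,::-1]);pickle.dump(c,open("w5.pkl","wb"))
print(proj(0,[[470,-176.6,95],[470,-176.6,109]],c))
E
```

```text
time_s: 10.92
tcp_pos: [539.7, -73.1, 171.5]
ee_rot: [0.788, 0.615, 0.0, 0.0]
ft_force: [-0.4, -0.5, -0.4]
opening: 40.1
gripper_force: 0.0
time_s: 11.33
tcp_pos: [516.5, -107.5, 171.4]
ee_rot: [0.893, 0.45, -0.0, -0.0]
ft_force: [-0.0, 0.7, 0.4]
opening: 39.9
gripper_force: 0.0
time_s: 11.75
tcp_pos: [493.3, -141.9, 171.5]
ee_rot: [0.964, 0.267, -0.0, -0.0]
ft_force: [0.2, -0.1, -0.2]
opening: 40.0
gripper_force: 0.0
time_s: 12.17
tcp_pos: [470.1, -176.3, 171.5]
ee_rot: [0.997, 0.074, 0.0, -0.0]
ft_force: [0.4, -0.9, -0.3]
opening: 39.8
gripper_force: 0.0
[ 470.08704396 -176.28099775  171.48660974] [ 9.97258982e-01  7.39899928e-02  4.07923974e-05 -4.92941194e-05] [-0.37939683  0.30925803  0.80577352  1.97063855 -0.26948125  0.97040389
 -0.86581084]
[[321.0666856  210.90027018]
 [321.0725515  215.65771397]]
```

View pics/w5.png

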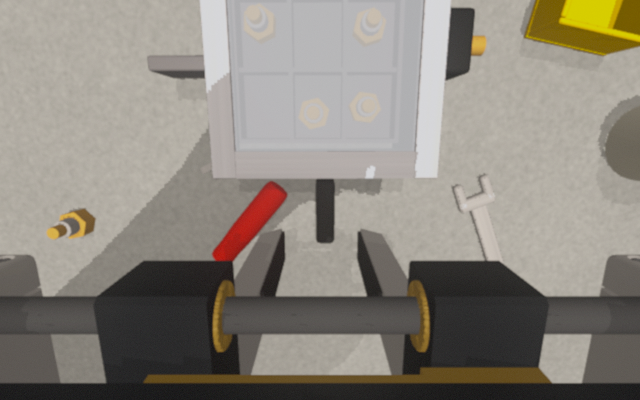

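The tab is at columns 316–334, rows 180–242, the lid's front edge at row 178 from (213) to (437); four couplings stand in the tray.

```bash
python3 - <<'E'
from h import *
import pickle
c=pickle.load(open("w5.pkl","rb"))
e=ray(0,[(316,242),(335,242),(316,181),(335,181)],109,c);print("tab",e.round(1))
l=ray(0,[(213,178),(437,178)],96,c);print("lid front",l.round(1),np.linalg.norm(l[1]-l[0]),l.mean(0))
a=np.radians(8.7);X=np.array([np.cos(a),np.sin(a)]);Y=np.array([-X[1],X[0]])
print("mid tab (20mm back from end)",e[:2].mean(0)[:2]+20*X,"F",l.mean(0)[:2]+85*X)
F=l.mean(0)[:2]+85*X
t=ray(0,[(234,149),(398,149)],28,c)[:,:2]-F;print("tray near rim in fixture",t@X,t@Y)
E
python3 - <<'E'
import cv2
a=cv2.imread("pics/w5.png");cv2.imwrite("pics/w5c.png",cv2.resize(a[0:190,195:445],(780,593),interpolation=cv2.INTER_CUBIC))
E
```

```text
tab [[ 449.4 -175.9  109. ]
 [ 451.5 -189.8  109. ]
 [ 494.8 -169.2  109. ]
 [ 496.8 -182.6  109. ]]
lid front [[ 483.4  -92.6   96. ]
 [ 508.3 -258.7   96. ]] 167.9449744207369 [ 495.86170333 -175.67920065   96.        ]
mid tab (20mm back from end) [ 470.21505451 -179.83873711] F [ 579.88368371 -162.82203093]
tray near rim in fixture [-68.0323513 -68.4836433] [ 84.07961469 -68.87759182]
```

View pics/w5c.png

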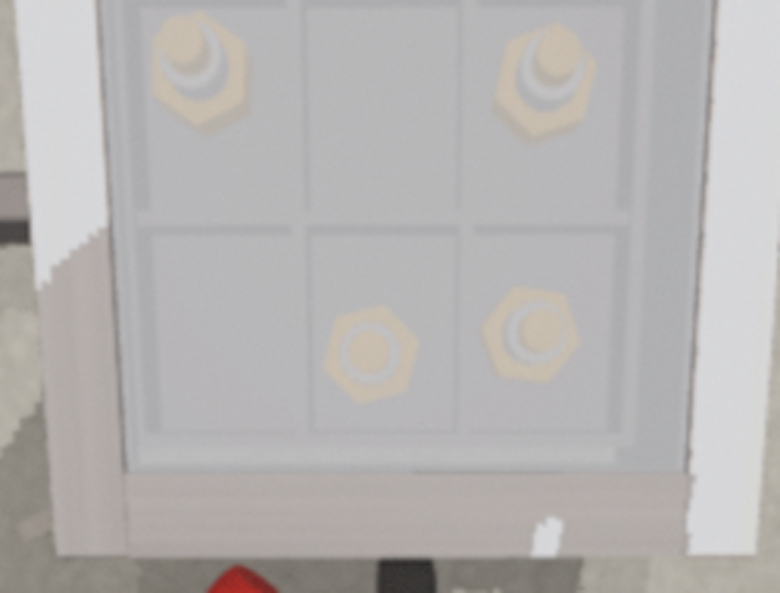

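Tray's -y rim measures -69 mm in the fixture frame: it is home. The tab's middle is (470,-179.5); go down on it and pinch.

```bash
python3 -m inch '[[40,[0,-0.008,-0.04],[0,0,0]],[40,[0,-0.008,-0.09],[0,0,0]],[40,[0,-0.008,-0.14],[0,0,0]],[40,[0,-0.008,-0.19],[0,0,0]],[40,[0,-0.008,-0.239],[0,0,0]]]'
python3 -m inch '[[40,[0,0,0],[0,0,0]],[10,[0,0,0],[0,0,0]],[0,[0,0,0],[0,0,0]],[0,[0,0,0],[0,0,0]],[0,[0,0,0],[0,0,0]]]' 40
python3 -m inch '[[0,[0,0,0],[0,0,0]],[0,[0,0,0],[0,0,0]],[0,[0,0,0],[0,0,0]],[0,[0,0,0],[0,0,0]],[0,[0,0,0],[0,0,0]]]' 40
python3 - <<'E'
from h import *
o=get_obs();print(o['tcp_pos'],o['ee_rot'],o['joint_pos'])
g=o['tcp_pos']+[0,0,19]
a=np.radians(8.7);X=np.array([np.cos(a),np.sin(a),0]);Y=np.array([-X[1],X[0],0]);Z=np.array([0,0,1.])
from scipy.spatial.transform import Rotation as R
H=g+198*X-4*Z; print("hinge",H)
p0=o['tcp_pos']
for th in range(5,45,5):
    t=np.radians(th); p=H+R.from_rotvec(t*Y).apply(p0-H)-p0
    print(th,(p/400).round(4),(t*Y/.5).round(4))
E
```

```text
time_s: 12.63
tcp_pos: [470.5, -178.9, 74.9]
ee_rot: [0.997, 0.077, 0.0, -0.0]
ft_force: [0.2, 0.2, -0.5]
opening: 40.1
gripper_force: 0.0
time_s: 13.05
tcp_pos: [471.1, -179.0, 76.8]
ee_rot: [0.997, 0.076, 0.001, 0.0]
ft_force: [0.7, -0.4, 0.8]
opening: 16.8
gripper_force: 0.0
time_s: 13.47
tcp_pos: [471.0, -179.3, 76.2]
ee_rot: [0.997, 0.076, 0.001, 0.0]
ft_force: [2.9, -2.9, 2.9]
opening: 13.9
gripper_force: 40.0
[ 470.98850287 -179.25174743   76.15672822] [9.97102602e-01 7.60662498e-02 5.25502672e-04 2.26355933e-04] [-0.27173905  0.46446871  0.7064661   2.03941018 -0.42482189  0.78333836
 -0.72865377]
hinge [ 666.71029246 -149.30210502   91.15672822]
5 [-0.0014 -0.0002  0.0433] [-0.0264  0.1725  0.    ]
10 [0.001  0.0002 0.0865] [-0.0528  0.345   0.    ]
15 [0.0071 0.0011 0.1294] [-0.0792  0.5176  0.    ]
20 [0.0168 0.0026 0.1716] [-0.1056  0.6901  0.    ]
25 [0.0302 0.0046 0.2127] [-0.132   0.8626  0.    ]
30 [0.047  0.0072 0.2525] [-0.1584  1.0351  0.    ]
35 [0.0672 0.0103 0.2907] [-0.1848  1.2077  0.    ]
40 [0.0906 0.0139 0.327 ] [-0.2112  1.3802  0.    ]
```

```bash
python3 -m inch '[[0,[-0.0007,0,0.0173],[-0.0106,0.069,0]],[0,[-0.0012,0,0.0346],[-0.0211,0.138,0]],[0,[-0.0012,0,0.052],[-0.0317,0.207,0]],[0,[-0.0005,0,0.0692],[-0.0422,0.276,0]],[0,[0.001,0.0002,0.0865],[-0.0528,0.345,0]]]' 40
python3 -c "
from h import *
o=get_obs();print(o['joint_pos'],o['torque'])"
```

```text
time_s: 13.88
tcp_pos: [471.4, -179.2, 110.9]
ee_rot: [0.993, 0.076, -0.087, 0.007]
ft_force: [8.3, -4.5, -3.4]
opening: 13.8
gripper_force: 40.0
[-0.33470107  0.52124281  0.76470938  1.89665742 -0.30621094  1.0308853
 -0.85035154] [-0.81004378 -1.98532888  0.09124931]
```

```bash
python3 -m inch '[[0,[0.0018,0.0003,0.0172],[-0.0106,0.069,0]],[0,[0.0046,0.0007,0.0344],[-0.0211,0.138,0]],[0,[0.0077,0.0012,0.0514],[-0.0317,0.207,0]],[0,[0.0116,0.0018,0.0683],[-0.0422,0.276,0]],[0,[0.0158,0.0024,0.0851],[-0.0528,0.345,0]]]' 40
python3 -m inch '[[0,[0.0049,0.0008,0.0165],[-0.0106,0.069,0]],[0,[0.0105,0.0016,0.033],[-0.0211,0.138,0]],[0,[0.0165,0.0025,0.0491],[-0.0317,0.207,0]],[0,[0.0231,0.0035,0.0651],[-0.0422,0.276,0]],[0,[0.0302,0.0046,0.0809],[-0.0528,0.345,0]]]' 40
python3 -c "
from h import *
o=get_obs();print(o['joint_pos'],o['torque'])"
```

```text
time_s: 14.3
tcp_pos: [477.8, -178.2, 144.6]
ee_rot: [0.982, 0.075, -0.173, 0.014]
ft_force: [9.6, -5.3, -6.2]
opening: 13.5
gripper_force: 40.0
time_s: 14.72
tcp_pos: [489.9, -176.4, 176.6]
ee_rot: [0.963, 0.074, -0.258, 0.02]
ft_force: [8.7, -6.9, -8.3]
opening: 13.7
gripper_force: 40.0
[-0.33093849  0.69800995  0.77672512  1.57075185 -0.18968996  1.50502205
 -0.93480687] [-1.07698226 -3.07371341  0.84437519]
```

```bash
python3 -m inch '[[0,[0.008,0.0012,0.0154],[-0.0106,0.069,0]],[0,[0.0163,0.0025,0.0306],[-0.0211,0.138,0]],[0,[0.025,0.0038,0.0455],[-0.0317,0.207,0]],[0,[0.0341,0.0052,0.0602],[-0.0422,0.276,0]],[0,[0.0436,0.0067,0.0745],[-0.0528,0.345,0]]]' 40
python3 -m inch '[[0,[0,0,0],[0,0,0]],[0,[0,0,0],[0,0,0]],[0,[0,0,0],[0,0,0]],[0,[0,0,0],[0,0,0]],[0,[0,0,0],[0,0,0]]]' 40
python3 - <<'E'
from h import *
from scipy.spatial.transform import Rotation as R
o=get_obs();print(o['joint_pos'],o['ft_force'],o['torque'],o['opening'])
g=o['tcp_pos']-19*R.from_quat(o['ee_rot']).apply([0,0,1]); print(g)
a=np.radians(8.7);X=np.array([np.cos(a),np.sin(a),0])
for H in([666.7,-149.3,91],[664,-150.1,91]):
    d=g-H; r=-d@X; print("r",np.hypot(r,d[2]),"lid deg",np.degrees(np.arctan2(d[2],r)-np.arctan2(4,198)))
q=o['ee_rot'];print("tool tilt",np.degrees(2*np.arcsin(np.hypot(q[2],q[3]))))
for n in("side","top"): cv2.imwrite(f"pics/{n}6.png",grab_frame(n)[:,:,::-1])
a=cv2.imread("pics/top6.png")[140:280,220:420];b=cv2.imread("pics/side6.png")[90:290,200:460]
cv2.imwrite("pics/c6.png",np.hstack([cv2.resize(a,(400,280),interpolation=2),cv2.resize(b,(364,280),interpolation=2)]))
E
```

```text
time_s: 15.13
tcp_pos: [507.3, -173.7, 206.0]
ee_rot: [0.937, 0.072, -0.341, 0.026]
ft_force: [8.5, -8.7, -11.5]
opening: 13.9
gripper_force: 40.0
time_s: 15.55
tcp_pos: [507.0, -173.8, 205.7]
ee_rot: [0.937, 0.072, -0.341, 0.026]
ft_force: [8.5, -6.8, -9.9]
opening: 13.9
gripper_force: 40.0
[-0.29903188  0.80686235  0.76568258  1.39214787 -0.14856877  1.73013589
 -0.93746312] [ 8.45591674 -6.8061725  -9.86701325] [-0.832736   -3.06565587  1.06436131] 13.92889645945191
[ 519.06993185 -171.95162694  220.21334671]
r 197.4938443402091 lid deg 39.706622822218286
r 195.39243463499366 lid deg 40.2418895088498
tool tilt 39.96658743663537
```

View pics/c6.png

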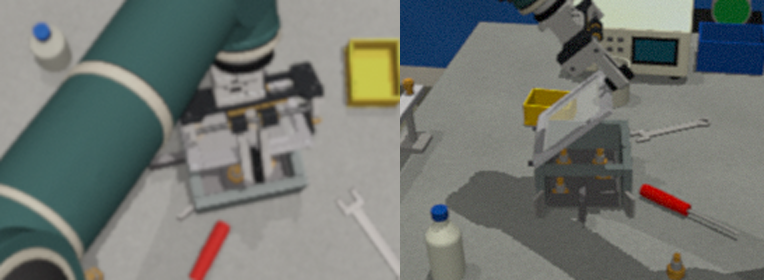

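The lid is pinched and open at about 40° by the tool's pose; the couplings stand inside the tray and the bystanders are undisturbed. I'm handing in while holding.

```bash
python3 -c "
from station import *
print(finish_job())"
```

```text
the job is handed in; nothing more can be done
None
```

The tray is fully home against the back stop with its four couplings standing. I handed the job in at about 15.6 s with the arm still holding the lid at about 40° open.

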